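Feel the tin of baking weights, then pour it into the bowl

TASK

Pick up the yellow tin by its wooden handle and tilt it slowly, spout down, by only about 10 degrees; hold it there for about a second so that you feel the weight shift to the spout with nothing coming out. Then tip it further, still slowly, to pour both baking weights into the blue bowl, and stand the tin upright on the counter again, clear of the bowl, and let go.

Things in the scene. Friction and masses are not known exactly. Their poses are not given: they have to be found in the camera images.
- tin_grip (a point): Centre of the wooden handle of the yellow tin: a block 20 (x) x 50 (y) x 48 mm high on the white lid (fixed, top 24 mm below this point); the underside is 124 mm below. Tin 110 (x) x 76 (y) mm, 0.35 kg. z up, -x towards the open spout, at first within 30 degrees of facing the robot; the middle of its lip is 78 mm along -x and 93 mm below this point, the spout 70 mm wide. The red twin is a bystander
- bowl_rim (a point): Centre of the mouth of the round blue ceramic bowl, at rim height. Bowl: 190 mm across the rim, 60 mm high, fixed on the counter
- weight_a_center (a point): Centre of one reddish ceramic baking weight, a ball 28 mm across of 25 to 50 g, at first in the rear end of the yellow tin. The tin's floor falls 4 degrees to the rear and a ramp rises 18 degrees to the lip: tilted spout-down by over 5 degrees the weights roll to the ramp's foot, above about 20 degrees they begin to roll out, by 32 degrees both are out
- weight_b_center (a point): Centre of the other baking weight, as the first
Things that resemble listed ones, but are neither listed nor needed, are in the scene too. There is more than one size of the part that bears bowl_rim; the job needs the larger.

How it is judged:
By the outcome, as a careful person would: the job done as asked, in the order asked, and still so for the second after the job is handed in, with the robot touching nothing.
It also fails if it takes over 58 s, if anything falls off the work surface, if the arm or the gripper's body presses on something with over 40 N, if the wrist force passes 120 N, or if a joint passes its speed limit or range.

ROBOT

A 6-joint arm with a two-finger parallel gripper is mounted at the origin on the work surface. World frame = base frame: x ahead of the robot, y to its left, z up, the work surface at z = 0. Lengths are in m, angles in rad, forces in N, time in s.
With the tool pointing down it reaches from about 0.4 to 0.825 m from the base axis. Payload 7 kg.
Tool frame: the origin (TCP) lies at the very end of the fingers, on their centre line; the grasp point (between the pads) lies 19 mm behind it; z points along the fingers, y is the line along which they close (so a half turn about z gives the same grasp; the last joint's range is limited). The gripper opens to 88 mm and grips with 3 to 60 N. Pads are 19 mm wide; open, the fingers measure 130 mm over their backs; the gripper's body (78 mm by 193 mm) begins 47 mm behind the grasp point.
Start: joints at [-1.045, 0.359, 0.012, 0, -1.224, -0.288], TCP at [0.159, -0.656, 0.19] pointing down, gripper open.
Joint ranges: [-3.07, 3.07], [-1.43, 2.12], [-1.02, 1.25], [-3.03, 1.67], [-3.05, -0], [-3.03, 3.03]. Speed limits (rad/s): [2.39, 2.39, 3.01, 3.14, 3.14, 3.14].

INTERFACE

Orientations are given as [roll, pitch, yaw] about the fixed x, y, z axes, in that order (R = Rz(yaw) Ry(pitch) Rx(roll)).
In Python, from station import arm gives the robot as it stands.
- The arm moves only by the tool step_arm, never from a script. Its argument "rows" is a list of rows, each a list of 5 numbers: the shift along the world's x, y, z in m, then the turn about the world's z in rad, then the finger opening in m, from 0 to 0.0876. In form: [[x, y, z, spin, gripper], ...]. A call has 1 to 20 rows; each row is the pose to reach, as a shift and turn from the pose commanded when the call began; what a row does not reach only later rows make up. A row lasts 1/10 s, in which the tool goes at most 50 mm and 8.59 degrees, less where a joint would pass 70% of its speed; a pose out of reach is approached as far as the arm can. A call with a gripper value outside its range is refused whole. The fingers move at their own pace and stop on an object; "newtons" is the grip in N (left out, the last holds). Time passes only in rows, so rows that repeat a pose let the fingers close. It gives the time, the measured TCP pose, the force, the opening and the grip force at its end, in the units of the state.
- arm.get_state(): the state, without advancing time (a new reading comes with each control period).
- arm.grab_frame(name): name is "side" or "top" or "wrist"; returns a dict with "color" (420x560x3 uint8, blue, green, red), "vfov" (degrees; the focal length in pixels is half the picture's height over the tangent of half this angle, whatever the lens; pixels are square), "cx", "cy" (the principal point, pixels), "rvec" (rotation vector, rad) and "tvec" (3), from world to camera coordinates, as OpenCV has them. Camera axes: x right, y down, z forward; pixel columns grow to the right and rows downward; lengths in m; the calibration is good to about 2 mm. A picture is of the moment at which its call begins. There is no depth.
- arm.job_done(): hands the job in; it is judged then, once.
The state is a dict: "t": time; "q": joint angles; "qd": joint speeds; "joint_efforts": joint torques, N m; "eef_pos": TCP position; "ee_rot": TCP orientation; "force": force on the tool from outside, world axes, zero at the start; "moment": the same for the moment, N m; "width": finger opening in m; "gripper_force": force on a finger pad.
Only numpy, scipy, OpenCV 4.12 (cv2) and the standard library are available. Lean on these libraries where they do the work, as an engineer would, in place of code of your own. Each camera call takes 0.05 s, during which the arm holds its last target. There are 200 camera calls.

## Working session

There is one attempt and no reset: what is moved stays moved. The work goes in short steps, Python scripts to look and compute and a tool call to move; the robot and the scene stay as the last step left them, time stands still between calls to the robot, and variables do not carry over. Pictures are saved under pics/ and viewed, at most 10 in all, crops included, and the job is handed in when it is done.

Besides the shell and the picture viewer there is one more tool, called after "Emit:" as a command line: name --pt "numbers of a row" for each row, then --argument value for the rest. step_arm: Moves the arm, as the interface text tells. Its arguments: {"type":"object","properties":{"rows":{"type":"array"},"newtons":{"type":"number"}},"required":["rows"]}

```bash
ls; mkdir -p pics
cat > h.py <<'E'
import cv2, numpy as np
from station import arm
def cam(f):
    h=f["color"].shape[0]; F=h/2/np.tan(np.radians(f["vfov"])/2)
    K=np.array([[F,0,f["cx"]],[0,F,f["cy"]],[0,0,1]]); R=cv2.Rodrigues(np.array(f["rvec"],float))[0]
    return K,R,np.array(f["tvec"],float).ravel()
def plane(f,uv,z):
    K,R,t=cam(f); d=R.T@np.linalg.solve(K,[uv[0],uv[1],1.]); c=-R.T@t
    return c+d*(z-c[2])/d[2]
def proj(f,p):
    K,R,t=cam(f); x=K@(R@np.array(p,float)+t); return x[:2]/x[2]
E
python3 - <<'E'
from h import *
fs=[arm.grab_frame(n) for n in("side","top")]
for n,f in zip(("side","top"),fs):
    np.save(f"pics/{n}0.npy",f,allow_pickle=True); cv2.imwrite(f"pics/{n}0.png",f["color"]); K,R,t=cam(f); print(n,-R.T@t,R[2],f["vfov"])
s=arm.get_state();print(s["t"],s["eef_pos"],s["ee_rot"],s["force"])
E
```

```text
pics
side [0.41587028 0.90986578 1.08171379] [ 0.05955366 -0.68237072 -0.72857639] 42.926283073694975
top [0.35335398 0.00701978 1.1438387 ] [ 0.14434636 -0.03245655 -0.98899479] 48.403216951829364
0.1 [ 0.15882159 -0.65554336  0.18959367] [ 3.14007448e+00 -1.49218886e-04 -2.90398065e+00] [-0.11835875  0.07007997  0.425544  ]
```

View pics/side0.png

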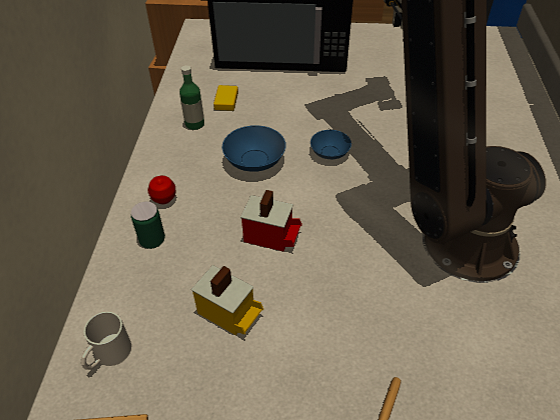

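View pics/top0.png

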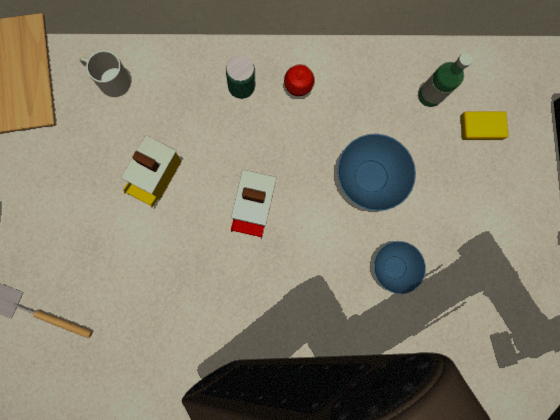

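Side view: the yellow tin has its handle at (221,281), the red twin is at (266,204), the yellow sponge at (226,97), the large bowl at (254,150) and the small bowl at (330,145). In the top view the yellow tin is at (150,163), red tin (254,200), sponge (485,125), large bowl (376,172), small bowl (400,267). I choose the yellow tin with the spout and the larger bowl.

Run:
```python
from h import *
fs={n:np.load(f"pics/{n}0.npy",allow_pickle=True).item() for n in("side","top")}
def blobs(m,mn=20):
    n,l,s,c=cv2.connectedComponentsWithStats(m.astype(np.uint8)); return [(s[i,4],c[i].round(1),s[i,:4]) for i in range(1,n) if s[i,4]>=mn],l
cen={}
for n,f in fs.items():
    hsv=cv2.cvtColor(f["color"],cv2.COLOR_BGR2HSV); H,S,V=cv2.split(hsv)
    print(n)
    for nm,m in (("blue",(H>95)&(H<120)&(S>120)),("yel",(H>18)&(H<32)&(S>180)&(V>60)),("brown",(H<14)&(S>80)&(V>25)&(V<130))):
        for b in blobs(m,60)[0]: print(nm,b)
    c={"side":(185,255,90,85),"top":(110,125,85,90)}[n]
    x,y,w,h=c; cv2.imwrite(f"pics/c_{n}.png",cv2.resize(f["color"][y:y+h,x:x+w],None,fx=4.4,fy=4.4,interpolation=cv2.INTER_CUBIC))
a,b=[cv2.imread(f"pics/c_{n}.png") for n in("side","top")]
H=max(a.shape[0],b.shape[0]); o=np.zeros((H,a.shape[1]+b.shape[1],3),np.uint8);o[:a.shape[0],:a.shape[1]]=a;o[:b.shape[0],a.shape[1]:]=b
cv2.imwrite("pics/crop.png",o);print(o.shape)
```

```text
side
blue (np.int32(821), array([504.8,  12.4]), array([486,   0,  40,  27], dtype=int32))
blue (np.int32(1844), array([249.7, 149.2]), array([222, 126,  63,  45], dtype=int32))
blue (np.int32(872), array([330.6, 143.1]), array([311, 130,  40,  29], dtype=int32))
yel (np.int32(492), array([225.3,  97.4]), array([214,  85,  24,  25], dtype=int32))
yel (np.int32(1450), array([229.7, 313.5]), array([193, 290,  70,  45], dtype=int32))
brown (np.int32(3105), array([458.7, 119.1]), array([441,   0,  50, 233], dtype=int32))
brown (np.int32(953), array([479.7,  63.5]), array([474,   0,  13, 136], dtype=int32))
brown (np.int32(388), array([162.5, 194. ]), array([148, 177,  28,  28], dtype=int32))
brown (np.int32(168), array([265.8, 201. ]), array([260, 190,  13,  27], dtype=int32))
brown (np.int32(1261), array([268.7, 233.6]), array([241, 212,  61,  40], dtype=int32))
brown (np.int32(113), array([488.5, 253.5]), array([480, 243,  20,  19], dtype=int32))
brown (np.int32(266), array([220.2, 279.2]), array([211, 266,  19,  30], dtype=int32))
top
blue (np.int32(4004), array([375.7, 171.9]), array([338, 135,  77,  75], dtype=int32))
blue (np.int32(1792), array([398.9, 267.2]), array([374, 242,  51,  51], dtype=int32))
yel (np.int32(1259), array([483.9, 125.5]), array([461, 112,  47,  28], dtype=int32))
yel (np.int32(735), array([154.1, 184.9]), array([124, 154,  57,  53], dtype=int32))
brown (np.int32(320), array([297.3,  85.9]), array([284,  67,  31,  30], dtype=int32))
brown (np.int32(212), array([144.4, 160.5]), array([133, 151,  26,  20], dtype=int32))
brown (np.int32(208), array([253. , 194.6]), array([242, 188,  23,  15], dtype=int32))
brown (np.int32(67), array([205.1, 412.2]), array([198, 407,  19,  13], dtype=int32))
(396, 770, 3)
```

View pics/crop.png

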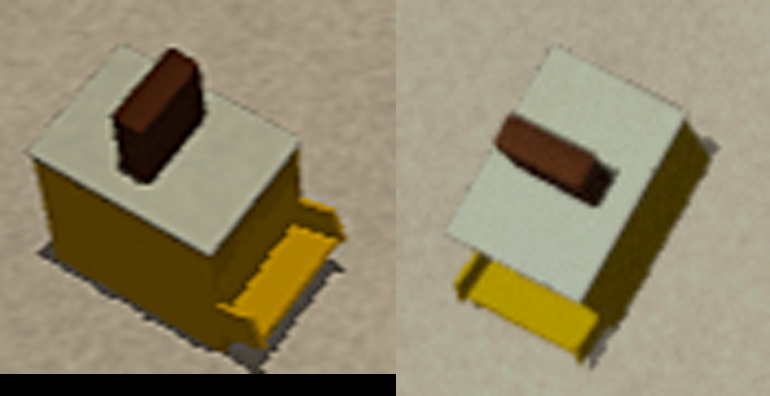

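The crop shows the yellow tin with a brown handle, a white lid and an open spout pointing down-left in the top view, so it is the right one. In the right half the lid corners are at (556,48), (684,110), (580,300) and (447,235), and the handle top is centred near (548,155).

Run:
```python
from h import *
fs={n:np.load(f"pics/{n}0.npy",allow_pickle=True).item() for n in("side","top")}
T=fs["top"];cT=lambda u,v:((u-396)/4.4+110,v/4.4+125)
L=[plane(T,cT(*p),.1) for p in((556,48),(684,110),(580,300),(447,235))]
L=np.array(L);print(L.round(4));print("size",np.linalg.norm(L-np.roll(L,-1,0),axis=1).round(3),"ctr",L.mean(0).round(4))
for a,b in((0,3),(1,2)): d=L[b]-L[a];print("spout dir deg",np.degrees(np.arctan2(d[1],d[0])))
for a,b in((0,1),(3,2)): d=L[b]-L[a];print("width dir deg",np.degrees(np.arctan2(d[1],d[0])))
print("handle top",plane(T,cT(548,155),.148))
S=fs["side"]
for p in [(120,45),(300,145),(212,253),(32,152)]: print("side lid",plane(S,(p[0]/4.4+185,p[1]/4.4+255),.1).round(4))
print("side handle top",plane(S,(156/4.4+185,90/4.4+255),.148))
f=T;hsv=cv2.cvtColor(f["color"],cv2.COLOR_BGR2HSV);
for n,f in fs.items():
    H,Sx,V=cv2.split(cv2.cvtColor(f["color"],cv2.COLOR_BGR2HSV));m=((H>95)&(H<125)&(Sx>90)).astype(np.uint8)
    cs,_=cv2.findContours(m,0,1)
    for c in cs:
        if cv2.contourArea(c)<600 : continue
        x,y,w,h=cv2.boundingRect(c);P=[plane(f,q,.06)[:2] for q in((x,y+h/2),(x+w,y+h/2),(x+w/2,y),(x+w/2,y+h))]
        if n=="top":(cx,cy),r=cv2.minEnclosingCircle(np.array([plane(f,q[0],.06)[:2] for q in c],np.float32));print("circle",cx,cy,r)
        print(n,np.round(P,3).tolist())
```

```text
[[0.6697 0.2523 0.1   ]
 [0.6362 0.1855 0.1   ]
 [0.5365 0.2368 0.1   ]
 [0.5709 0.3053 0.1   ]]
size [0.075 0.112 0.077 0.112] ctr [0.6033 0.245  0.1   ]
spout dir deg 151.79923896767062
spout dir deg 152.77062892077683
width dir deg -116.65782474912403
width dir deg -116.64181728213383
handle top [0.60071969 0.24355035 0.148     ]
side lid [0.6322 0.1868 0.1   ]
side lid [0.5322 0.2427 0.1   ]
side lid [0.5681 0.3077 0.1   ]
side lid [0.6658 0.2556 0.1   ]
side handle top [0.59984118 0.24796873 0.148     ]
side [[0.421, -0.298], [0.304, -0.305], [0.362, -0.369], [0.362, -0.238]]
side [[0.68, -0.265], [0.496, -0.276], [0.599, -0.375], [0.577, -0.175]]
side [[-0.24, -1.129], [-0.398, -1.137], [-0.344, -1.248], [-0.296, -1.026]]
circle 0.36551299691200256 -0.3284839391708374 0.06024176999926567
top [[0.364, -0.269], [0.362, -0.389], [0.423, -0.332], [0.304, -0.326]]
circle 0.5917282700538635 -0.2848191559314728 0.09308888763189316
top [[0.589, -0.193], [0.588, -0.379], [0.682, -0.29], [0.497, -0.281]]
```

Emit:
step_arm --pt "0 0 0.05 0 0.0876" --pt "0.02 0.04 0.1 0.12 0.0876" --pt "0.04 0.08 0.12 0.25 0.0876" --pt "0.06 0.12 0.12 0.4 0.0876" --pt "0.08 0.16 0.12 0.53 0.0876" --pt "0.1 0.2 0.12 0.67 0.0876" --pt "0.12 0.245 0.12 0.8 0.0876" --pt "0.14 0.29 0.12 0.94 0.0876" --pt "0.16 0.335 0.12 1.08 0.0876" --pt "0.18 0.38 0.12 1.2 0.0876" --pt "0.2 0.42 0.12 1.34 0.0876" --pt "0.22 0.46 0.12 1.48 0.0876" --pt "0.24 0.5 0.12 1.61 0.0876" --pt "0.26 0.54 0.12 1.75 0.0876" --pt "0.28 0.58 0.12 1.88 0.0876" --pt "0.3 0.62 0.12 2.0 0.0876" --pt "0.32 0.66 0.12 2.12 0.0876" --pt "0.34 0.7 0.12 2.24 0.0876" --pt "0.36 0.74 0.12 2.35 0.0876" --pt "0.38 0.78 0.12 2.42 0.0876"

```text
t: 2.1
eef_pos: [0.5393, 0.1259, 0.3103]
ee_rot: [3.141, 0.0, -0.479]
force: [0.5, 0.3, 0.2]
width: 0.0877
gripper_force: 0.0
```

Emit:
step_arm --pt "0.02 0.04 0 0 0.0876" --pt "0.04 0.08 -0.02 0 0.0876" --pt "0.062 0.12 -0.05 0 0.0876" --pt "0.062 0.12 -0.08 0 0.0876" --pt "0.062 0.12 -0.09 0 0.0876" --pt "0.062 0.12 -0.09 0 0.0876"

```text
t: 2.7
eef_pos: [0.5999, 0.2431, 0.2186]
ee_rot: [3.138, 0.002, -0.484]
force: [0.4, -0.0, 0.5]
width: 0.0874
gripper_force: 0.0
```

Run:
```python
from h import *
f=arm.grab_frame("wrist");s=arm.get_state();cv2.imwrite("pics/w1.png",f["color"]);np.save("pics/w1.npy",f,allow_pickle=True)
print(s["eef_pos"],s["ee_rot"],s["q"])
H,S,V=cv2.split(cv2.cvtColor(f["color"],cv2.COLOR_BGR2HSV));m=((H<14)&(S>80)&(V>25)&(V<150)).astype(np.uint8)
for c in cv2.findContours(m,0,1)[0]:
    if cv2.contourArea(c)>300: r=cv2.minAreaRect(c);print(r,[plane(f,q,.148)[:2].round(4).tolist() for q in cv2.boxPoints(r)])
```

```text
[0.60091444 0.24322971 0.22098306] [ 3.14071521e+00 -2.75656886e-04 -4.83968220e-01] [ 6.85365648e-01  2.98765442e-01 -5.15850513e-03  6.25130949e-04
 -1.26757239e+00  4.01275466e-01]
((269.5, 207.5), (35.0, 65.0), 90.0) [[0.6299, 0.2596], [0.6082, 0.2184], [0.5848, 0.2301], [0.6071, 0.2724]]
((516.4678955078125, 152.88833618164062), (143.24195861816406, 101.90084075927734), 83.41805267333984) [[0.622, 0.0954], [0.5977, 0.0333], [0.496, 0.0503], [0.5222, 0.1192]]
```

View pics/w1.png

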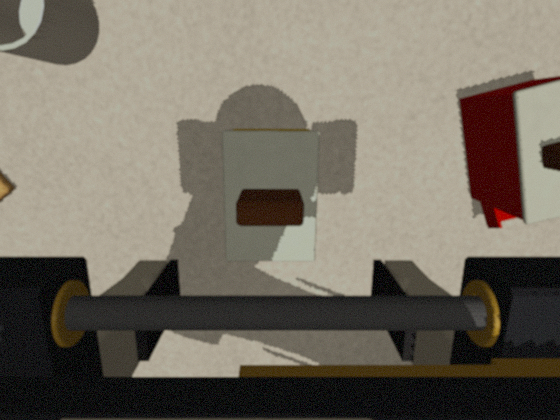

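The wrist view shows the handle top face at about rows 198-225 and columns 237-304, square to the fingers. The red twin is at right (530,150).

Run:
```python
from h import *
f=np.load("pics/w1.npy",allow_pickle=True).item()
print(plane(f,(270.3,211.7),.148)); K,R,t=cam(f);print(-R.T@t)
P=[plane(f,q,.1) for q in((223,130),(319,130),(316,261),(225,261))];print(np.round(P,4),np.mean(P,0))
d=P[3]-P[0];print(np.degrees(np.arctan2(d[1],d[0])));d=P[2]-P[1];print(np.degrees(np.arctan2(d[1],d[0])))
```

```text
[0.60462421 0.24599194 0.148     ]
[0.66461288 0.21175066 0.41280559]
[[0.672  0.2541 0.1   ]
 [0.6358 0.1853 0.1   ]
 [0.5346 0.2374 0.1   ]
 [0.5724 0.3092 0.1   ]] [0.60369939 0.24648292 0.1       ]
151.0322772273416
152.75519802055547
```

Emit:
step_arm --pt "0.002 0.002 -0.03 0 0.0876" --pt "0.002 0.002 -0.06 0 0.0876" --pt "0.002 0.002 -0.09 0 0.0876" --pt "0.002 0.002 -0.105 0 0.0876" --pt "0.002 0.002 -0.114 0 0.0876" --pt "0.002 0.002 -0.114 0 0.0876" --pt "0.002 0.002 -0.114 0 0.04" --pt "0.002 0.002 -0.114 0 0.04" --pt "0.002 0.002 -0.114 0 0.04" --pt "0.002 0.002 -0.114 0 0.04" --pt "0.002 0.002 -0.114 0 0.04" --pt "0.002 0.002 -0.114 0 0.04" --newtons 20

```text
t: 3.95
eef_pos: [0.6029, 0.2459, 0.1066]
ee_rot: [3.141, -0.0, -0.484]
force: [-0.4, -0.7, 1.6]
width: 0.0495
gripper_force: 20.0
```

Emit:
step_arm --pt "0 0 0.005 0 0.04" --pt "0 0 0.015 0 0.04" --pt "0 0 0.03 0 0.04" --pt "0 0 0.05 0 0.04" --pt "0 0 0.075 0 0.04" --pt "0 0 0.1 0 0.04" --pt "0 0 0.125 0 0.04" --pt "0 0 0.15 0 0.04" --pt "0 0 0.17 0 0.04" --pt "0 0 0.182 0 0.04" --pt "0 0 0.19 0 0.04" --pt "0 0 0.19 0 0.04"

```text
t: 5.15
eef_pos: [0.6031, 0.2462, 0.2971]
ee_rot: [-3.141, -0.0, -0.484]
force: [0.3, -0.2, -4.8]
width: 0.0497
gripper_force: 20.0
```

Run:
```python
from h import *
f=arm.grab_frame("side");s=arm.get_state();cv2.imwrite("pics/s1.png",f["color"][100:380,120:450])
print(s["eef_pos"],s["q"],s["force"],s["moment"],s["width"],s["gripper_force"])
```

```text
[0.60276446 0.24603072 0.29602194] [ 6.86338309e-01  2.75637580e-01  1.29604381e-01 -3.54339065e-04
 -1.42523161e+00  4.00667771e-01] [-0.4065702   0.44813414 -4.43319693] [-0.0615765   0.16141281 -0.02669358] 0.04954084711704431 19.997159242630005
```

View pics/s1.png

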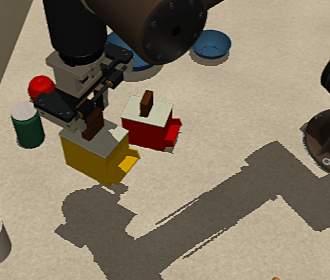

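The side crop shows the yellow tin lifted and hanging level in the gripper at (95,145), clear of the red twin.

Emit:
step_arm --pt "0.002 -0.005 0 0.01 0.04" --pt "0.006 -0.016 0 0.04 0.04" --pt "0.011 -0.034 0 0.1 0.04" --pt "0.018 -0.058 0 0.17 0.04" --pt "0.026 -0.086 0 0.26 0.04" --pt "0.034 -0.116 0 0.35 0.04" --pt "0.042 -0.146 0 0.45 0.04" --pt "0.05 -0.177 0 0.55 0.04" --pt "0.058 -0.208 0 0.65 0.04" --pt "0.066 -0.239 0 0.75 0.04" --pt "0.074 -0.27 0 0.85 0.04" --pt "0.082 -0.301 0 0.95 0.04" --pt "0.09 -0.33 0 1.04 0.04" --pt "0.097 -0.356 0 1.12 0.04" --pt "0.103 -0.378 0 1.19 0.04" --pt "0.107 -0.393 0 1.24 0.04" --pt "0.11 -0.403 0 1.26 0.04" --pt "0.111 -0.407 0 1.27 0.04" --pt "0.111 -0.407 0 1.27 0.04"

```text
t: 7.1
eef_pos: [0.7137, -0.1617, 0.2952]
ee_rot: [-3.14, 0.001, 0.785]
force: [-0.4, -0.0, -4.3]
width: 0.0496
gripper_force: 20.0
```

Emit:
step_arm --pt "0 0 -0.01 0 0.04" --pt "0 0 -0.03 0 0.04" --pt "0 0 -0.055 0 0.04" --pt "0 0 -0.08 0 0.04" --pt "0 0 -0.105 0 0.04" --pt "0 0 -0.125 0 0.04" --pt "0 0 -0.136 0 0.04" --pt "0 0 -0.141 0 0.04" --pt "0 0 -0.141 0 0.04"

```text
t: 8.0
eef_pos: [0.7139, -0.1607, 0.1552]
ee_rot: [-3.141, 0.0, 0.787]
force: [-0.6, 1.1, -4.9]
width: 0.0494
gripper_force: 20.0
```

Run:
```python
from h import *
f=arm.grab_frame("side");g=arm.grab_frame("top");s=arm.get_state();np.save("pics/s2.npy",f,allow_pickle=True)
a=cv2.resize(f["color"][90:220,170:330],(400,325),interpolation=cv2.INTER_CUBIC);b=cv2.resize(g["color"][80:210,290:450],(400,325),interpolation=cv2.INTER_CUBIC)
cv2.imwrite("pics/s2.png",np.hstack([a,b]))
print(s["eef_pos"],s["q"],s["force"],s["moment"],s["width"])
```

```text
[ 0.71466885 -0.16095783  0.1567025 ] [ 4.36281644e-02  4.70448591e-01  1.08214543e-01  4.50868689e-04
 -1.20681100e+00  2.31352914e+00] [-0.04410092  0.64231926 -3.8975106 ] [-0.15064244  0.07571216 -0.05009387] 0.04975789913517228
```

View pics/s2.png

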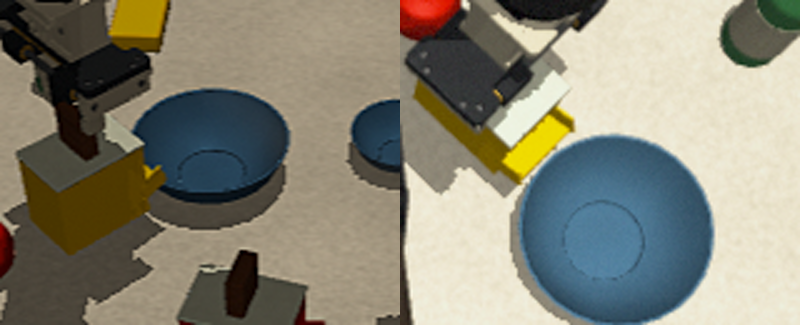

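Side (left) shows the tin facing the bowl with the spout at (152,185). Top (right) shows the lip at (540,150), just over the bowl's near rim. I'll tilt it by resting its front wall against the fixed rim and moving the handle forward, so the tin pivots between the pads.

Emit:
step_arm --pt "-0.002 -0.002 0 0 0.04" --pt "-0.004 -0.004 0 0 0.04" --pt "-0.007 -0.007 0 0 0.04" --pt "-0.01 -0.01 0 0 0.04" --pt "-0.012 -0.012 0 0 0.04" --pt "-0.014 -0.014 0 0 0.04" --pt "-0.016 -0.016 0 0 0.04" --pt "-0.018 -0.018 0 0 0.04" --pt "-0.02 -0.02 0 0 0.04" --pt "-0.02 -0.02 0 0 0.04"

```text
t: 9.1
eef_pos: [0.6939, -0.1811, 0.1555]
ee_rot: [3.142, -0.0, 0.786]
force: [0.1, 0.5, -4.6]
width: 0.0496
gripper_force: 20.0
```

```bash
cat > tl.py <<'E'
import sys; from h import *
# tilt from the lid's white edge next to the yellow side face, in the vertical plane of that face
f=arm.grab_frame("side");s=arm.get_state();p=np.array(s["eef_pos"])
print(s["t"],p.round(4),np.round(s["force"],1),np.round(s["moment"],3),s["width"])
H,S,V=cv2.split(cv2.cvtColor(f["color"],cv2.COLOR_BGR2HSV))
m=((H>15)&(H<34)&(S>150)&(V>50)).astype(np.uint8); c0=proj(f,p-[0,0,.06])
c=min((c for c in cv2.findContours(m,0,1)[0] if cv2.contourArea(c)>200),key=lambda c:np.linalg.norm(c.reshape(-1,2).mean(0)-c0))
K,R,t=cam(f);C=-R.T@t;fw=np.array([-.7071,-.7071,0]);n=np.array([-.7071,.7071,0]);P0=p+n*.038;g=P0+[0,0,.019]
q=[]
for u in c.reshape(-1,2):
    d=R.T@np.linalg.solve(K,[u[0],u[1],1.]);X=C+d*(n@(P0-C))/(n@d);q.append([(X-g)@fw*1e3,(X-g)[2]*1e3])
q=np.array(q,np.float32);hull=cv2.convexHull(q).reshape(-1,2);ap=cv2.approxPolyDP(hull,3,True).reshape(-1,2);print(ap.round(0).tolist())
for a,b in zip(ap,np.roll(ap,-1,0)):
    d=b-a
    if np.hypot(*d)>60: print(a.round(),b.round(),"len %.0f tilt %.1f"%(np.hypot(*d),-np.degrees(np.arctan(d[1]/d[0]))))
cv2.imwrite("pics/t%.2f.png"%s["t"],cv2.resize(f["color"][80:220,170:330],(640,560),interpolation=cv2.INTER_CUBIC))
E
python3 tl.py
```

```text
9.15 [ 0.694  -0.1811  0.1555] [ 0.3  1.  -4.1] [ 0.01  -0.029  0.007] 0.04960918813020169
[[57.0, -124.0], [81.0, -93.0], [54.0, -37.0], [-91.0, 32.0], [-92.0, -47.0], [-54.0, -123.0], [-42.0, -128.0], [14.0, -128.0]]
[ 81. -93.] [ 54. -37.] len 62 tilt 64.2
[ 54. -37.] [-91.  32.] len 161 tilt 25.3
[-91.  32.] [-92. -47.] len 79 tilt -89.7
[-92. -47.] [ -54. -123.] len 85 tilt 63.7
```

Emit:
step_arm --pt "-0.001 -0.001 0.001 0 0.04" --pt "-0.002 -0.002 0.001 0 0.04" --pt "-0.003 -0.003 0.002 0 0.04" --pt "-0.004 -0.004 0.002 0 0.04" --pt "-0.005 -0.005 0.003 0 0.04" --pt "-0.006 -0.006 0.003 0 0.04" --pt "-0.007 -0.007 0.004 0 0.04" --pt "-0.008 -0.008 0.004 0 0.04" --pt "-0.009 -0.009 0.005 0 0.04" --pt "-0.01 -0.01 0.006 0 0.04" --pt "-0.01 -0.01 0.006 0 0.04"

```text
t: 10.25
eef_pos: [0.6837, -0.1912, 0.1615]
ee_rot: [-3.141, 0.0, 0.786]
force: [1.7, 0.9, -4.7]
width: 0.0494
gripper_force: 20.0
```

```bash
python3 tl.py
```

```text
10.3 [ 0.6838 -0.1911  0.1615] [ 0.9  1.3 -5.3] [ 0.402 -0.356 -0.055] 0.04967211219121663
[[70.0, -101.0], [47.0, -40.0], [-98.0, 38.0], [-105.0, -46.0], [-70.0, -116.0], [-61.0, -122.0], [39.0, -131.0]]
[  70. -101.] [ 47. -40.] len 65 tilt 69.1
[ 47. -40.] [-98.  38.] len 164 tilt 28.2
[-98.  38.] [-105.  -46.] len 84 tilt -85.0
[-105.  -46.] [ -70. -116.] len 78 tilt 63.5
[ -61. -122.] [  39. -131.] len 100 tilt 5.2
```

The tilt is about 7° (bottom corners at (39,-131) and (-70,-116) mm from the grip). I'll go to 10° and hold.

Emit:
step_arm --pt "-0.001 -0.001 0 0 0.04" --pt "-0.002 -0.002 0.001 0 0.04" --pt "-0.003 -0.003 0.001 0 0.04" --pt "-0.004 -0.004 0.002 0 0.04" --pt "-0.004 -0.004 0.002 0 0.04" --pt "-0.004 -0.004 0.002 0 0.04" --pt "-0.004 -0.004 0.002 0 0.04" --pt "-0.004 -0.004 0.002 0 0.04" --pt "-0.004 -0.004 0.002 0 0.04" --pt "-0.004 -0.004 0.002 0 0.04" --pt "-0.004 -0.004 0.002 0 0.04" --pt "-0.004 -0.004 0.002 0 0.04" --pt "-0.004 -0.004 0.002 0 0.04"

```text
t: 11.6
eef_pos: [0.68, -0.195, 0.1634]
ee_rot: [-3.142, 0.0, 0.786]
force: [-0.1, -0.3, -4.4]
width: 0.0493
gripper_force: 20.0
```

```bash
python3 tl.py
```

```text
11.65 [ 0.68   -0.195   0.1635] [ 0.5  0.5 -3.6] [ 0.372 -0.272 -0.001] 0.04962669578928415
[[-100.0, 40.0], [-113.0, -40.0], [-75.0, -115.0], [-53.0, -122.0], [33.0, -133.0], [64.0, -106.0], [62.0, -86.0], [44.0, -44.0]]
[-100.   40.] [-113.  -40.] len 81 tilt -80.9
[-113.  -40.] [ -75. -115.] len 83 tilt 63.5
[ -53. -122.] [  33. -133.] len 87 tilt 7.7
[ 44. -44.] [-100.   40.] len 167 tilt 30.2
```

Emit:
step_arm --pt "0 0 0 0 0.04" --pt "0 0 0 0 0.04" --pt "0 0 0 0 0.04"

```text
t: 11.95
eef_pos: [0.68, -0.195, 0.1635]
ee_rot: [-3.142, 0.0, 0.786]
force: [0.6, 1.0, -4.1]
width: 0.0494
gripper_force: 20.0
```

View pics/t11.65.png

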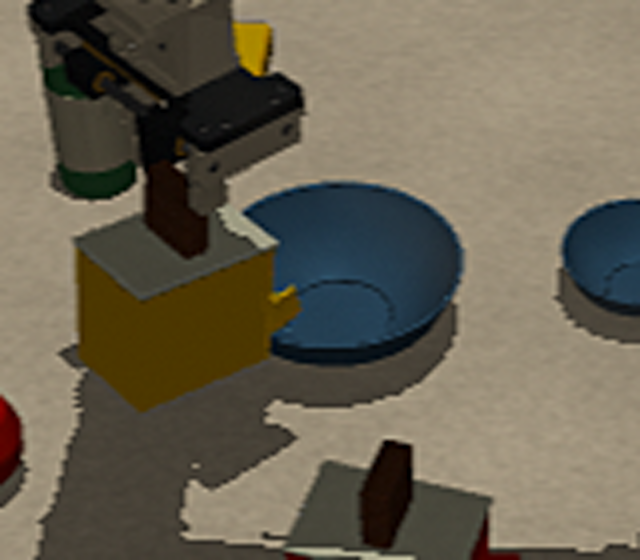

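The picture shows the tin tilted about 10° with its spout over the bowl at (285,305) and the bowl empty; the hold of over 1 s is done. Now I'll tip it further, slowly.

Emit:
step_arm --pt "-0.001 -0.001 0 0 0.04" --pt "-0.002 -0.002 0.001 0 0.04" --pt "-0.003 -0.003 0.001 0 0.04" --pt "-0.004 -0.004 0.001 0 0.04" --pt "-0.005 -0.005 0.002 0 0.04" --pt "-0.006 -0.006 0.002 0 0.04" --pt "-0.007 -0.007 0.002 0 0.04" --pt "-0.008 -0.008 0.003 0 0.04" --pt "-0.009 -0.009 0.003 0 0.04" --pt "-0.01 -0.01 0.003 0 0.04" --pt "-0.011 -0.011 0.004 0 0.04" --pt "-0.012 -0.012 0.004 0 0.04" --pt "-0.013 -0.013 0.004 0 0.04" --pt "-0.014 -0.014 0.004 0 0.04" --pt "-0.015 -0.015 0.004 0 0.04" --pt "-0.016 -0.016 0.004 0 0.04"

```text
t: 13.55
eef_pos: [0.6641, -0.2111, 0.1676]
ee_rot: [3.141, -0.0, 0.786]
force: [2.1, 1.8, -1.6]
width: 0.0493
gripper_force: 20.0
```

```bash
python3 tl.py
```

```text
13.6 [ 0.6639 -0.2112  0.1677] [ 0.9  1.1 -2.8] [ 0.478 -0.472 -0.037] 0.04969983774061381
[[-109.0, 44.0], [-130.0, -33.0], [-96.0, -102.0], [10.0, -138.0], [45.0, -116.0], [46.0, -95.0], [35.0, -49.0]]
[-109.   44.] [-130.  -33.] len 81 tilt -74.6
[-130.  -33.] [ -96. -102.] len 77 tilt 63.1
[ -96. -102.] [  10. -138.] len 112 tilt 18.7
[ 35. -49.] [-109.   44.] len 172 tilt 32.8
```

Emit:
step_arm --pt "-0.001 -0.001 0 0 0.04" --pt "-0.002 -0.002 0 0 0.04" --pt "-0.003 -0.003 0 0 0.04" --pt "-0.004 -0.004 0.001 0 0.04" --pt "-0.005 -0.005 0.001 0 0.04" --pt "-0.006 -0.006 0.001 0 0.04" --pt "-0.007 -0.007 0.001 0 0.04" --pt "-0.008 -0.008 0.001 0 0.04" --pt "-0.009 -0.009 0.001 0 0.04" --pt "-0.01 -0.01 0.001 0 0.04" --pt "-0.011 -0.011 0.001 0 0.04" --pt "-0.012 -0.012 0.001 0 0.04" --pt "-0.013 -0.013 0.001 0 0.04" --pt "-0.014 -0.014 0.001 0 0.04" --pt "-0.015 -0.015 0.001 0 0.04" --pt "-0.016 -0.016 0.001 0 0.04" --pt "-0.017 -0.017 0.001 0 0.04" --pt "-0.018 -0.018 0.001 0 0.04" --pt "-0.019 -0.019 0.001 0 0.04" --pt "-0.02 -0.02 0.001 0 0.04"

```text
t: 15.6
eef_pos: [0.6439, -0.2311, 0.1685]
ee_rot: [3.142, -0.0, 0.786]
force: [2.1, 1.0, -3.6]
width: 0.0496
gripper_force: 20.0
```

```bash
python3 tl.py
python3 - <<'E'
from h import *
f=arm.grab_frame("top");cv2.imwrite("pics/top3.png",cv2.resize(f["color"][110:230,310:440],None,fx=4,fy=4))
E
```

```text
15.65 [ 0.6438 -0.2312  0.1685] [ 0.9  1.2 -4. ] [ 0.434 -0.445 -0.077] 0.04930171346446531
[[-116.0, 64.0], [-151.0, -5.0], [-153.0, -17.0], [-115.0, -86.0], [-21.0, -136.0], [20.0, -119.0], [21.0, -53.0]]
[-116.   64.] [-151.   -5.] len 77 tilt -63.1
[-153.  -17.] [-115.  -86.] len 79 tilt 61.3
[-115.  -86.] [ -21. -136.] len 106 tilt 28.3
[  20. -119.] [ 21. -53.] len 65 tilt -89.0
[ 21. -53.] [-116.   64.] len 180 tilt 40.6
```

View pics/top3.png

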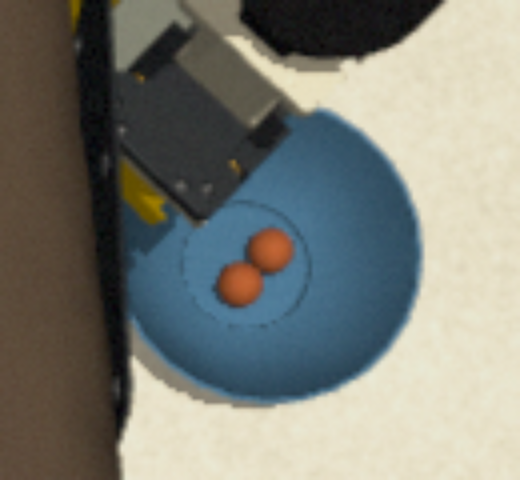

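Both reddish weights lie in the large bowl at (271,250) and (240,285). Next I'll back off and see how the tin hangs.

Emit:
step_arm --pt "0.001 0.001 0 0 0.04" --pt "0.003 0.003 0 0 0.04" --pt "0.005 0.005 0 0 0.04" --pt "0.007 0.007 0 0 0.04" --pt "0.009 0.009 0 0 0.04" --pt "0.011 0.011 0 0 0.04" --pt "0.013 0.013 0 0 0.04" --pt "0.015 0.015 0 0 0.04" --pt "0.017 0.017 0 0 0.04" --pt "0.018 0.018 0 0 0.04" --pt "0.018 0.018 0 0 0.04"

```text
t: 16.8
eef_pos: [0.6621, -0.2128, 0.1684]
ee_rot: [-3.142, 0.0, 0.786]
force: [0.3, -0.7, -2.6]
width: 0.0496
gripper_force: 20.0
```

```bash
python3 tl.py
```

```text
16.85 [ 0.662  -0.2129  0.1684] [ 0.  -0.1 -2.2] [-0.256  0.214 -0.041] 0.04916067744305753
[[-110.0, 56.0], [-127.0, 23.0], [-144.0, -24.0], [-107.0, -93.0], [-7.0, -137.0], [31.0, -118.0], [26.0, -52.0]]
[-144.  -24.] [-107.  -93.] len 78 tilt 61.9
[-107.  -93.] [  -7. -137.] len 110 tilt 23.6
[  31. -118.] [ 26. -52.] len 66 tilt 85.4
[ 26. -52.] [-110.   56.] len 173 tilt 38.6
```

Emit:
step_arm --pt "0.003 0.003 0 0 0.04" --pt "0.006 0.006 0 0 0.04" --pt "0.009 0.009 0 0 0.04" --pt "0.01 0.01 -0.003 0 0.04" --pt "0.01 0.01 -0.006 0 0.04" --pt "0.011 0.011 -0.009 0 0.04" --pt "0.014 0.014 -0.011 0 0.04" --pt "0.017 0.017 -0.013 0 0.04" --pt "0.02 0.02 -0.016 0 0.04" --pt "0.02 0.02 -0.016 0 0.04" --newtons 12

```text
t: 17.85
eef_pos: [0.6839, -0.1921, 0.1539]
ee_rot: [3.139, -0.002, 0.787]
force: [1.7, 3.6, 4.5]
width: 0.05
gripper_force: 12.0
```

```bash
python3 tl.py
```

```text
17.9 [ 0.6837 -0.1923  0.154 ] [0.6 2.8 4.1] [ 0.991 -0.043  0.005] 0.0500619695215477
[[-99.0, 38.0], [-115.0, -38.0], [-75.0, -118.0], [30.0, -135.0], [61.0, -111.0], [62.0, -93.0], [45.0, -47.0]]
[-99.  38.] [-115.  -38.] len 78 tilt -78.5
[-115.  -38.] [ -75. -118.] len 90 tilt 63.9
[ -75. -118.] [  30. -135.] len 107 tilt 9.2
[ 45. -47.] [-99.  38.] len 168 tilt 30.6
```

Emit:
step_arm --pt "0.003 0.003 0.002 0 0.04" --pt "0.006 0.006 0.005 0 0.04" --pt "0.01 0.01 0.01 0 0.04" --pt "0.015 0.018 0.017 0 0.04" --pt "0.02 0.03 0.025 0 0.04" --pt "0.026 0.045 0.032 0 0.04" --pt "0.032 0.065 0.035 0 0.04" --pt "0.038 0.085 0.035 0 0.04" --pt "0.043 0.105 0.035 0 0.04" --pt "0.046 0.122 0.035 0 0.04" --pt "0.047 0.134 0.035 0 0.04" --pt "0.048 0.14 0.035 0 0.04" --pt "0.048 0.142 0.035 0 0.04" --pt "0.048 0.142 0.035 0 0.04"

```text
t: 19.3
eef_pos: [0.7298, -0.0512, 0.1875]
ee_rot: [-3.142, 0.0, 0.786]
force: [0.1, -1.2, -3.3]
width: 0.0501
gripper_force: 12.0
```

```bash
python3 tl.py
```

```text
19.35 [ 0.7298 -0.0515  0.1875] [-0.3  0.5 -3.5] [-0.162  0.125  0.069] 0.0498887335439084
[[-92.0, 41.0], [-107.0, -42.0], [-78.0, -116.0], [28.0, -135.0], [60.0, -111.0], [59.0, -89.0], [43.0, -47.0]]
[-92.  41.] [-107.  -42.] len 84 tilt -80.2
[-107.  -42.] [ -78. -116.] len 80 tilt 68.8
[ -78. -116.] [  28. -135.] len 107 tilt 9.9
[ 43. -47.] [-92.  41.] len 161 tilt 32.9
```

Emit:
step_arm --pt "0 0 -0.008 0 0.04" --pt "0 0 -0.02 0 0.04" --pt "0 0 -0.035 0 0.04" --pt "0 0 -0.048 0 0.04" --pt "0 0 -0.058 0 0.04" --pt "0 0 -0.064 0 0.04" --pt "0 0 -0.068 0 0.04" --pt "0.002 0.002 -0.07 0 0.04" --pt "0.005 0.005 -0.072 0 0.04" --pt "0.008 0.008 -0.074 0 0.04" --pt "0.011 0.011 -0.076 0 0.04" --pt "0.014 0.014 -0.077 0 0.04" --pt "0.016 0.016 -0.078 0 0.04" --pt "0.018 0.018 -0.079 0 0.04" --pt "0.018 0.018 -0.079 0 0.04"

```text
t: 20.85
eef_pos: [0.7497, -0.032, 0.11]
ee_rot: [3.139, -0.003, 0.787]
force: [0.0, 3.7, 6.3]
width: 0.0494
gripper_force: 12.0
```

```bash
python3 tl.py
```

```text
20.9 [ 0.7496 -0.0321  0.1101] [-0.3  2.8  6.1] [1.033 0.133 0.013] 0.049600193959817636
[[46.0, -133.0], [73.0, -105.0], [74.0, -94.0], [52.0, -40.0], [-86.0, 40.0], [-84.0, -63.0], [-62.0, -124.0]]
[ 52. -40.] [-86.  40.] len 159 tilt 30.1
[-86.  40.] [-84. -63.] len 103 tilt 89.0
[-84. -63.] [ -62. -124.] len 65 tilt 70.3
[ -62. -124.] [  46. -133.] len 108 tilt 5.0
```

Emit:
step_arm --pt "0.002 0.002 -0.001 0 0.04" --pt "0.004 0.004 -0.002 0 0.04" --pt "0.006 0.006 -0.003 0 0.04" --pt "0.007 0.007 -0.004 0 0.04" --pt "0.007 0.007 -0.004 0 0.04"

```text
t: 21.4
eef_pos: [0.7555, -0.0262, 0.1073]
ee_rot: [3.14, -0.001, 0.787]
force: [-5.7, 0.8, 12.6]
width: 0.0496
gripper_force: 12.1
```

```bash
python3 tl.py
```

```text
21.45 [ 0.7555 -0.0262  0.1073] [-4.8  0.6 11.6] [ 0.349  2.135 -0.005] 0.04988579360196308
[[54.0, -131.0], [82.0, -95.0], [54.0, -37.0], [-82.0, 35.0], [-75.0, -69.0], [-55.0, -125.0], [-43.0, -130.0]]
[ 82. -95.] [ 54. -37.] len 64 tilt 64.0
[ 54. -37.] [-82.  35.] len 154 tilt 28.0
[-82.  35.] [-75. -69.] len 105 tilt 86.0
[ -43. -130.] [  54. -131.] len 97 tilt 0.5
```

The tin now stands upright on the counter (tilt about 0.5°). I'll release it and rise.

Emit:
step_arm --pt "0 0 0.001 0 0.05" --pt "0 0 0.001 0 0.055" --pt "0 0 0.001 0 0.065" --pt "0 0 0.001 0 0.08" --pt "0 0 0.001 0 0.0876" --pt "0 0 0.001 0 0.0876" --pt "0 0 0.01 0 0.0876" --pt "0 0 0.03 0 0.0876" --pt "0 0 0.06 0 0.0876" --pt "0 0 0.1 0 0.0876" --pt "0 0 0.14 0 0.0876" --pt "-0.04 0 0.17 0 0.0876" --pt "-0.09 0 0.18 0 0.0876" --pt "-0.14 0 0.18 0 0.0876" --pt "-0.18 0.03 0.18 0 0.0876" --pt "-0.2 0.05 0.18 0 0.0876" --pt "-0.2 0.05 0.18 0 0.0876"

```text
t: 23.15
eef_pos: [0.5529, 0.0255, 0.287]
ee_rot: [3.14, -0.004, 0.788]
force: [0.1, -0.7, 0.8]
width: 0.0873
gripper_force: 0.0
```

Run:
```python
from h import *
f=arm.grab_frame("side");g=arm.grab_frame("top");s=arm.get_state()
cv2.imwrite("pics/end.png",np.hstack([cv2.resize(f["color"],(400,300)),cv2.resize(g["color"],(400,300))]))
print(s["t"],s["eef_pos"],s["force"],s["width"])
```

```text
23.25 [0.55495739 0.0244185  0.28594395] [ 0.12916329 -0.18057256 -0.54418721] 0.0876683294234186
```

View pics/end.png

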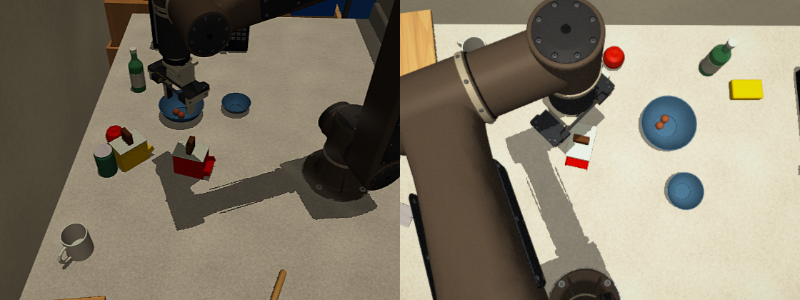

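The end picture shows the yellow tin standing upright at (132,150) in the side view, both weights in the large bowl at (662,121), and the gripper clear.

```bash
python3 -c "
from station import arm
print(arm.job_done())"
```

```text
the job is handed in; nothing more can be done
None
```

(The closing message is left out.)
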